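Fit the long tool rest to the wood lathe

TASK

Get the lathe ready for turning: pull the stopper out of the banjo's socket and leave it in the steel tray, then lift the long tool rest up and off its fork on the rack and fit it in that socket, bar roughly along the banjo's arm, swivelled until the tongue under its collar drops into the slot and pressed fully home. Leave the short tool rest hanging and the other things on the bench where they are.

Things in the scene. Friction and masses are not known exactly. Their poses are not given: they have to be found in the camera images.
- long_rest: Long tool rest: dark steel T, 0.55 kg. Origin on post axis at collar underside; z up, x along bar. Bar 150 long, 20 wide, z 27 to 53, centred; neck 20 dia; collar 52 dia, z 0 to 8; post 22 dia, z 0 to -50, foot chamfered 3, detent groove at z -20; under the collar a tongue along x, 50 long, 10 wide, 6 deep (mm). Hangs by its collar in one of the rack's forks; either bar end may lead.
- short_rest: The short tool rest, the same in all but its bar, which is only 90 mm long. It hangs in the other fork and must be left there.
- rack: Wooden rack, open to the back, facing the robot along its -x; origin on the bench midway between its two forks (y -70, +70 mm). Overhead two shelf battens run along y: underside z 328, at x -37 to -7 and +27 to +57, so an upright gripper does not fit: lean it back to -x by 30 to 45 degrees. Side posts at y -150, +150, x 85 to 115; their arms reach forward to x -35 at z 308.
- fork_right (a point): Where a collar's centre rests on the rack's fork at y -70 mm, at tine-top height (z 100); axes as the rack. A fork is two steel tines along x, 10 mm thick, 39 mm apart at centres, from a rail at x +90 to x -36 mm, where lips turn up 12 mm above the tines: raise the collar 15 to 25 mm, then draw the rest out along -x.
- fork_left (a point): The same for the fork at the rack's y +70 mm.
- plug: Black plastic stopper in the banjo's socket, 0.08 kg, 74 mm long. Origin at its flange's underside, on its axis, z up. Flange 44 mm dia, z 0 to 5; round grip knob 34 mm dia, z 8 to 34; stem below 22 mm dia, 40 mm long, detent groove at z -20. A straight upward pull of roughly 8 to 20 N frees it.
- banjo: Banjo, the lathe's tool rest holder: cream casting across the bed. Origin at the foot of the socket boss, on the socket's axis; z up; +x along its arm, which runs 180 mm away from the robot. Boss 62 x 62, 60 high with its steel cap; arm 55 wide, 30 high; a small clamp lever sticks out to y -80 at z 16 to 30 (mm).
- socket (a point): Centre of the socket's mouth, top of the boss's steel cap; axes as the banjo. Bore 25 mm dia, 56 deep. The cap has a cross slot 13 mm wide, 8 deep, turned up to 18 degrees either way from the arm (read by eye or touch): until the tongue finds it the rest stands 6 mm high. Two sprung balls 20 mm down meet the post about 12 mm in; a downward force of 8 to 20 N passes them; home: collar on cap.
- tray: Open steel tray for the stopper, 160 (x) x 180 (y) x 30 mm high, walls and floor 5 mm, fixed to the bench. Origin at the centre of its underside.
- bed: Cream lathe bed along its y, 560 long, about 140 wide, 60 mm high; origin on the bench below its middle. Headstock with a 176 mm bowl blank on it at its -y end: the blank reaches to y = -135 mm, at z 100 to 280 mm, x within 90 mm.
- wax_jar: Amber glass jar, 70 mm diameter, 70 mm high, bystander. Origin under its centre.
- blank: Round wooden blank lying flat, 120 mm diameter, 50 mm high, bystander. Origin under its centre.
- mallet: Turner's mallet standing on its head, 84 mm diameter, 235 mm high, bystander. Origin under its centre.
- gouge: Bowl gouge lying flat along its x, 350 mm long, 28 mm high, bystander.
- bowl: Turned wooden bowl, 140 mm diameter, 60 mm high, bystander. Origin under its centre.
- sanding_block: Cork sanding block, 100 x 60 x 30 mm, bystander. Origin under its centre.
- chuck_key: T-shaped steel chuck key, 100 mm, lying behind the rack, bystander.
There are look-alikes about, which are no part of the job. Leave any purple look-alike of the long_rest alone.

How it is judged:
By the outcome, as a careful person would: the job done as asked, in the order asked, and still so for the second after the job is handed in, with the robot touching nothing.
It also fails if it takes over 67 s, if anything falls off the work surface, if the arm or the gripper's body presses on something with over 40 N, if the wrist force passes 120 N, or if a joint passes its speed limit or range.

ROBOT

A 6-joint arm with a two-finger parallel gripper is mounted at the origin on the work surface. World frame = base frame: x ahead of the robot, y to its left, z up, the work surface at z = 0. Lengths are in mm, angles in rad, forces in N, time in s.
With the tool pointing down it reaches from about 275 to 750 mm from the base axis. Payload 10.2 kg.
Tool frame: the origin (TCP) lies midway between the tips of the shut fingers; the grasp point (between the pads) lies 19 mm behind it; z points along the fingers, y is the line along which they close (so a half turn about z gives the same grasp; the last joint's range is limited). The gripper opens to 88 mm and grips with 3 to 60 N. Pads are 18 mm wide; open, the fingers measure 123 mm over their backs; the gripper's body (75 mm by 187 mm) begins 45 mm behind the grasp point.
Start: joints at [1.004, 0.313, 1.498, -0, 1.331, -0.223], TCP at [176.973, 494.279, 238.72] pointing down, gripper open.
Joint ranges: [-2.94, 2.94], [-0.97, 2.17], [0.19, 2.56], [-1.23, 4.37], [0.02, 3.11], [-2.88, 2.88]. Speed limits (rad/s): [2.39, 2.39, 3.01, 3.14, 3.14, 3.14].

INTERFACE

Orientations are given as [roll, pitch, yaw] about the fixed x, y, z axes, in that order (R = Rz(yaw) Ry(pitch) Rx(roll)).
In Python, from plant import * gives the robot as it stands. The module is installed in compiled form; this text tells all that it offers.
- The arm moves only by the tool play_rows, never from a script. Its argument "plan" is text: rows parted by semicolons, each of 7 numbers parted by spaces: the finger opening in mm, from 0 to 88.1, then the shift along the tool's x, y, z in mm, then the turn, a rotation vector about the tool's x, y, z in rad. In form: gripper tx ty tz rx ry rz; .... A call has 1 to 8 rows; each row is the pose to reach, as a shift and turn from the pose commanded when the call began, along the tool's axes at that moment; what a row does not reach only later rows make up. A row lasts 1/8 s, in which the tool goes at most 62.5 mm and 10.7 degrees, less where a joint would pass 70% of its speed; a pose out of reach is approached as far as the arm can. A call with a gripper value outside its range is refused whole. The fingers move at their own pace and stop on an object; the grip force is fixed at half the most. Time passes only in rows, so rows that repeat a pose let the fingers close. It gives the time, the measured TCP pose, the force, the opening and the grip force at its end, in the units of the state.
- observe(): the state, without advancing time (a new reading comes with each control period).
- camera(name): name is "side" or "top" or "wrist"; returns the picture (384x512x3 uint8, red, green, blue); there is no depth.
- camera_params(name): a dict with "intrinsics" (3x3 intrinsics, pixels), "view" (4x4, takes a point from world to camera coordinates); the wrist camera has in their place "hand_eye" (4x4, takes a point from camera to tool coordinates, whose origin is the TCP and whose axes are the flange's). Camera axes: x right, y down, z forward; pixel columns grow to the right and rows downward; lengths in mm; the calibration is good to about 2 mm. A picture is of the moment at which its call begins: read the wrist's pose just before it. camera_params takes no time and is no camera call.
- job_done(): hands the job in; it is judged then, once.
Trained networks look in the newest picture that a camera, given by its name, has taken for a name from the list of things; names that differ only in an ending like _2 or _b are one class to them, and where a whole thing is asked for, a point or a joint stands for the part that bears it (a point fixed in the world has none). Each returns a list of dicts, best first, with "score" (0 to 1); they miss things now and then, are a little off and sometimes report something else, mostly with a low value. They report only what shows in the picture. A call takes as long as a camera call. They do not tell look-alikes from the thing itself.
- boxes_of(camera, target): "point" ([row, column] in pixels, amid what is visible of it).
- silhouettes(camera, target): "pixels" (384x512 bool, what is visible of it) and "point" ([row, column] in pixels, amid what is visible of it).
- place_of(camera, target): "point" ([row, column] in pixels: a listed point, or the origin of a listed thing).
The state is a dict: "time_s": time; "q": joint angles; "joint_velocities": joint speeds; "effort": joint torques, N m; "ee_pos": TCP position; "eef_rot": TCP orientation; "contact_force": force on the tool from outside, world axes, zero at the start; "torque": the same for the moment, N m; "width": finger opening in mm; "grip_force": force on a finger pad.
Only numpy, scipy, OpenCV 4.12 (cv2) and the standard library are available. Lean on these libraries where they do the work, as an engineer would, in place of code of your own. Each camera call takes 0.05 s, during which the arm holds its last target. There are 200 camera calls.

## Working session

There is one attempt and no reset: what is moved stays moved. The work goes in short steps, Python scripts to look and compute and a tool call to move; the robot and the scene stay as the last step left them, time stands still between calls to the robot, and variables do not carry over. Pictures are saved under pics/ and viewed, at most 10 in all, crops included, and the job is handed in when it is done.

Besides the shell and the picture viewer there is one more tool, called after "Call:" as a command line: name --argument value ..., lists and objects as JSON in quotes. play_rows: Moves the arm, as the interface text tells. Its arguments: {"type":"object","properties":{"plan":{"type":"string"}},"required":["plan"]}

```bash
mkdir -p pics; cat > h.py <<'E'
from plant import *
import numpy as np, cv2
from scipy.spatial.transform import Rotation as Ro
def ray(cam,p,st=None):
    P=camera_params(cam);K=np.array(P["intrinsics"]);d=np.linalg.inv(K)@[p[1],p[0],1]
    if cam=="wrist":
        H=np.array(P["hand_eye"]);T=np.eye(4);T[:3,:3]=Ro.from_euler('xyz',st["eef_rot"]).as_matrix();T[:3,3]=st["ee_pos"];M=T@H
    else: M=np.linalg.inv(np.array(P["view"]))
    return M[:3,3],M[:3,:3]@d
def atz(cam,p,z,st=None):
    o,d=ray(cam,p,st);return o+d*(z-o[2])/d[2]
def tri(rs):
    A=0;b=0
    for o,d in rs:
        d=d/np.linalg.norm(d);M=np.eye(3)-np.outer(d,d);A=A+M;b=b+M@o
    x=np.linalg.solve(A,b);return x,[np.linalg.norm((np.eye(3)-np.outer(d,d)/(d@d))@(x-o)) for o,d in rs]
def save(im,n):cv2.imwrite("pics/"+n,im[:,:,::-1])
E
python3 - <<'E'
from h import *
np.set_printoptions(precision=1,suppress=True)
s=observe();print(s)
a=camera("side");b=camera("top");
save(np.vstack([a,b])[:, :],"x_raw.png")
save(cv2.resize(a,(800,600)),"a.png");save(cv2.resize(b,(800,600)),"b.png")
for c in("side","top"):
  for t in ["long_rest","short_rest","plug","socket","banjo","fork_right","fork_left","tray","rack","bed","mallet"]:
    print(c,t,[(np.round(x["point"]),round(x["score"],2)) for x in place_of(c,t)][:3])
  P=camera_params(c);print(np.linalg.inv(P["view"])[:3],P["intrinsics"][0])
print(camera_params("wrist"))
E
```

```text
{'time_s': 0.0, 'q': array([ 1. ,  0.3,  1.5, -0. ,  1.3, -0.2]), 'joint_velocities': array([ 0., -0.,  0., -0., -0., -0.]), 'effort': array([ -0. , -40.2, -25.2,   0.1,   0. ,  -0. ]), 'ee_pos': array([176.8, 494.1, 238.2]), 'eef_rot': array([-3.1, -0. ,  2.8]), 'contact_force': array([0.1, 0.7, 0.1]), 'torque': array([-0.,  0., -0.]), 'grip_force': 0.0, 'width': 88.08557752194315}
side long_rest [(array([153., 284.]), 0.92), (array([224., 244.]), 0.23)]
side short_rest [(array([133., 249.]), 0.65), (array([148., 184.]), 0.53)]
side plug [(array([240., 291.]), 0.6)]
side socket [(array([239., 296.]), 0.66)]
side banjo [(array([253., 294.]), 0.9)]
side fork_right [(array([155., 282.]), 0.81)]
side fork_left [(array([130., 252.]), 0.88)]
side tray [(array([226., 242.]), 0.78), (array([200., 351.]), 0.39)]
side rack []
side bed [(array([292., 343.]), 0.67), (array([251., 293.]), 0.34), (array([153., 284.]), 0.32)]
side mallet [(array([152., 183.]), 0.83)]
[[   1.    -0.2    0.2  194.2]
 [  -0.3   -0.6    0.7 -863.3]
 [   0.    -0.7   -0.7  976.9]] [459.9   0.  252.5]
top long_rest [(ar
[... 364 characters left out ...]
[(array([178., 165.]), 0.71)]
top tray [(array([210., 262.]), 0.71), (array([148., 340.]), 0.4)]
top rack [(array([176., 190.]), 0.97)]
top bed [(array([146., 338.]), 0.66), (array([181., 169.]), 0.61), (array([175., 321.]), 0.49)]
top mallet [(array([263., 143.]), 0.57), (array([227., 198.]), 0.17)]
[[  -0.1   -1.     0.2  246. ]
 [  -1.     0.1   -0.    69.3]
 [  -0.    -0.2   -1.  1185.5]] [356.    0.  255.9]
{'intrinsics': array([[271.5,   0. , 254.4],
       [  0. , 271.5, 192.3],
       [  0. ,   0. ,   1. ]]), 'hand_eye': array([[  -0. ,   -1. ,   -0.3,   78.9],
       [   1. ,   -0. ,    0. ,    0.3],
       [  -0. ,   -0.3,    1. , -145.4],
       [   0. ,    0. ,    0. ,    1. ]])}
```

View pics/a.png

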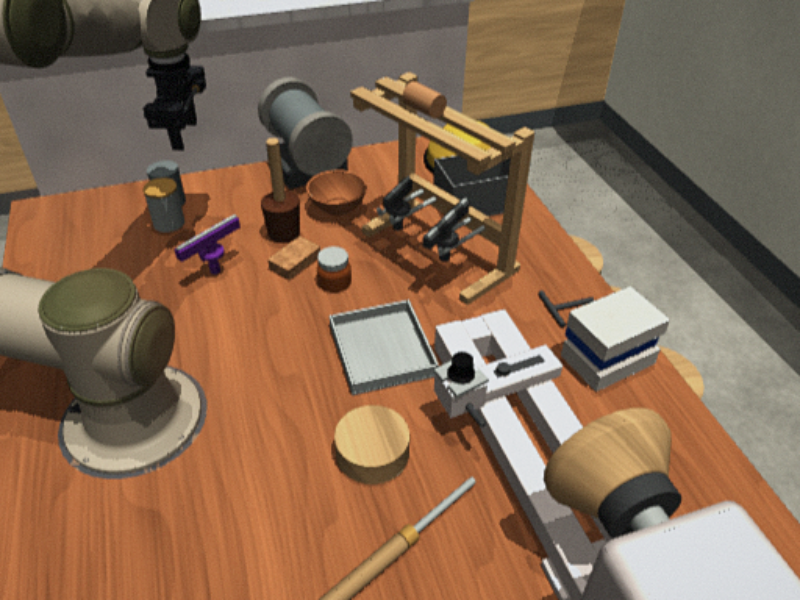

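View pics/b.png

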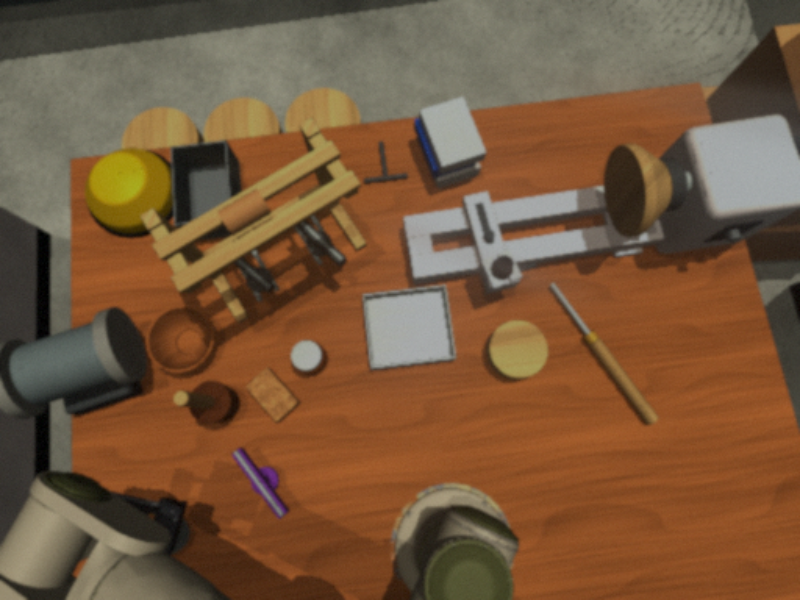

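```bash
python3 - <<'E'
from h import *
np.set_printoptions(precision=1,suppress=True)
pts={"long":((153,284),(155,206)),"fr":((155,282),(153,206)),"fl":((130,252),(178,165)),"plug":((240,291),(168,320)),"sock":((239,296),(172,322)),"banjo":((253,294),(177,323)),"tray":((226,242),(210,262))}
for k,(a,b) in pts.items(): print(k,*tri([ray("side",a),ray("top",b)]))
for t,z in(("tray",0),("bed",0)): print(atz("top",(210,262) if t=="tray" else (148,340),z))
print(atz("top",(176,190),0))
E
```

```text
long [627.2 180.5 105.1] [np.float64(3.275980321497795), np.float64(3.2759803214978045)]
fr [628.  180.8 100.3] [np.float64(10.417291689185927), np.float64(10.417291689185886)]
fl [565.7 313.8 114.3] [np.float64(3.7700394682296836), np.float64(3.770039468229895)]
plug [ 524.7 -167.9  117.2] [np.float64(10.933889420683904), np.float64(10.933889420683748)]
sock [ 523.1 -173.   120.7] [np.float64(1.6084647089070767), np.float64(1.6084647089070252)]
banjo [ 516.8 -182.5   80.2] [np.float64(1.7157960919066082), np.float64(1.71579609190665)]
tray [445.6  23.8  -6.6] [np.float64(4.009953346425787), np.float64(4.0099533464258315)]
[448.6  23.7   0. ]
[ 630.4 -277.9    0. ]
[599.7 253.6   0. ]
```

Candidates for the long rest: 
- Right-fork rest: side (row 153, col 284), top (155, 206).
- Left-fork rest: side (130, 252), top (178, 165).
- Purple look-alike: side (155, 133), top (304, 168), to be left alone.

The right-fork one looks longer, so I'll check it in a crop.

```bash
python3 - <<'E'
from h import *
np.set_printoptions(precision=1,suppress=True)
a=camera("side");b=camera("top")
save(np.hstack([cv2.resize(a[105:180,225:325],(400,300),interpolation=2),cv2.resize(b[125:200,140:240],(400,300),interpolation=2)]),"c.png")
for c in("side","top"):
  for t in("long_rest","short_rest","banjo"):
    for x in silhouettes(c,t)[:3]:
      m=x["pixels"];(cx,cy),(w,h),an=cv2.minAreaRect(np.argwhere(m)[:,::-1].astype(np.float32));print(c,t,x["point"],round(x["score"],2),m.sum(),cx,cy,w,h,an)
E
```

```text
side long_rest [146.7, 284.4] 0.85 490 285.9000549316406 144.70001220703125 20.124608993530273 41.59086227416992 26.56505012512207
side long_rest [197.2, 355.0] 0.73 191 360.8846740722656 198.923095703125 34.233585357666016 20.217662811279297 7.125016689300537
side long_rest [154.8, 132.1] 0.56 653 136.46408081054688 160.09361267089844 27.523395538330078 46.7281494140625 60.80251693725586
side short_rest [125.9, 251.4] 0.87 361 253.56553649902344 129.7137908935547 17.522598266601562 34.54692459106445 4.763640880584717
side banjo [240.3, 319.8] 0.96 1550 320.3058776855469 249.23019409179688 37.444271087646484 82.25211334228516 73.83549499511719
top long_rest [306.5, 167.1] 0.91 555 168.53663635253906 306.766357421875 51.53032302856445 17.71076774597168 57.7243537902832
top long_rest [156.0, 203.7] 0.62 343 204.25003051757812 156.25001525878906 36.06244659423828 15.55634880065918 45.0
top long_rest [141.2, 160.8] 0.23 5277 167.55535888671875 144.47799682617188 90.81619262695312 134.45513916015625 60.195247650146484
top short_rest [176.2, 163.5] 0.79 289 162.75001525878906 175.25001525878906 28.284271240234375 14.849242210388184 45.0
top banjo [149.9, 311.7] 0.97 996 318.6764831542969 152.70590209960938 64.27194213867188 35.41019821166992 75.96376037597656
```

View pics/c.png

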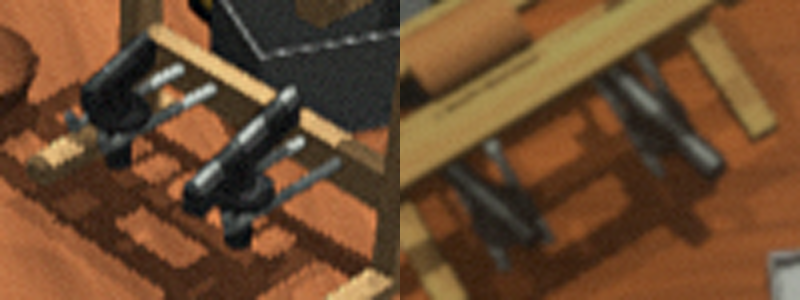

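The crop confirms it: the right-fork rest has the longer bar (about 42 px against 34 px in the side view), and the left one is shorter. I'll go above the plug now.

```bash
cat >> h.py <<'E'
np.set_printoptions(precision=3,suppress=True)
def down(ax,lean=0):
    "tool z down, leaned: body back toward -ax direction; tool x opposite ax (yaw ax), fingers close across ax"
    R=Ro.from_euler('z',ax).as_matrix();z=R@[np.sin(lean),0,-np.cos(lean)];x=R@[-np.cos(lean),0,-np.sin(lean)]
    return np.column_stack([x,np.cross(z,x),z])
def go(p,R):
    s=observe();R0=Ro.from_euler('xyz',s["eef_rot"]).as_matrix()
    t=R0.T@(np.array(p)-s["ee_pos"]);r=Ro.from_matrix(R0.T@R).as_rotvec()
    print("shift",np.round(t,1),"rot",np.round(r,3),"rows",np.linalg.norm(t)/62.5,np.degrees(np.linalg.norm(r))/10.7)
def st():
    s=observe();print({k:(np.round(s[k],3)) for k in("time_s","q","ee_pos","eef_rot","contact_force","torque","width","grip_force")})
E
python3 - <<'E'
from h import *
A=atz("top",(128,307),90);B=atz("top",(172,322),120);print(A,B,"arm",np.degrees(np.arctan2(*(A-B)[[1,0]])))
print("mallet",atz("top",(263,143),20),atz("top",(227,198),60))
R=down(np.arctan2(*(A-B)[[1,0]]))
go([350,160,350],R); go([495,-165,330],R)
E
```

```text
[ 684.071 -156.952   90.   ] [ 521.644 -172.834  120.   ] arm 5.584549670101344
mallet [325.299 427.384  20.   ] [411.363 234.779  60.   ]
shift [-275.6 -256.4 -111.3] rot [ 0.     0.    -0.441] rows 6.2801558633628325 2.3628465380201344
shift [-521.6 -513.5  -91.3] rot [ 0.     0.    -0.441] rows 11.802327896248654 2.3628465380201344
```

Call:
play_rows --plan "88 -30 -30 -100 0 0 -0.2;88 -275 -256 -100 0 0 -0.44;88 -275 -256 -100 0 0 -0.44;88 -275 -256 -100 0 0 -0.44;88 -275 -256 -100 0 0 -0.44;88 -275 -256 -100 0 0 -0.44;88 -521 -513 -91 0 0 -0.44;88 -521 -513 -91 0 0 -0.44"

```text
time_s: 2.6
ee_pos: [380.0, 86.8, 332.3]
eef_rot: [-3.142, 0.001, -3.045]
contact_force: [1.1, 0.6, -0.2]
width: 88.0
grip_force: 0.0
```

```bash
python3 - <<'E'
from h import *
st();go([495,-165,330],down(np.radians(5.6)))
E
```

```text
{'time_s': np.float64(2.6), 'q': array([-0.079, -0.053,  1.675,  0.   ,  1.518, -1.745]), 'ee_pos': array([379.986,  86.783, 332.312]), 'eef_rot': array([-3.142,  0.001, -3.045]), 'contact_force': array([ 1.127,  0.624, -0.223]), 'torque': array([ 0.048, -0.046,  0.07 ]), 'width': np.float64(87.967), 'grip_force': np.float64(0.0)}
shift [ -90.3 -261.7    2.4] rot [-0.     0.001 -0.002] rows 4.429093494271639 0.010653770528259584
```

Call:
play_rows --plan "88 -90 -260 0 0 0 0;88 -90 -260 0 0 0 0;88 -90 -260 0 0 0 0;88 -90 -260 0 0 0 0;88 -90 -260 0 0 0 0;88 -90 -260 0 0 0 0;88 -90 -260 0 0 0 0;88 -90 -260 0 0 0 0"

```text
time_s: 3.6
ee_pos: [493.9, -160.3, 332.5]
eef_rot: [-3.141, 0.001, -3.044]
contact_force: [0.2, -0.6, 0.3]
width: 87.9
grip_force: 0.0
```

```bash
python3 - <<'E'
from h import *
s=observe();w=camera("wrist");st()
save(cv2.resize(w,(800,600)),"d.png")
for t,z in(("plug",120),("socket",120),("banjo",60),("tray",0)):
  for x in place_of("wrist",t)[:2]: print(t,x["point"],x["score"],atz("wrist",x["point"],z,s))
for x in silhouettes("wrist","plug")[:1]: print(x["point"],atz("wrist",x["point"],146,s))
E
```

```text
{'time_s': np.float64(3.65), 'q': array([-0.54 ,  0.251,  1.337,  0.   ,  1.552, -2.208]), 'ee_pos': array([ 493.927, -160.409,  332.458]), 'eef_rot': array([-3.141,  0.001, -3.044]), 'contact_force': array([-0.003, -0.295,  0.362]), 'torque': array([ 0.043, -0.019,  0.018]), 'width': np.float64(88.286), 'grip_force': np.float64(0.0)}
plug [189.1, 242.0] 0.87 [ 526.104 -173.876  120.   ]
banjo [179.1, 249.1] 0.78 [ 526.989 -165.099   60.   ]
tray [136.3, 366.2] 0.59 [446.904  30.224   0.   ]
```

View pics/d.png

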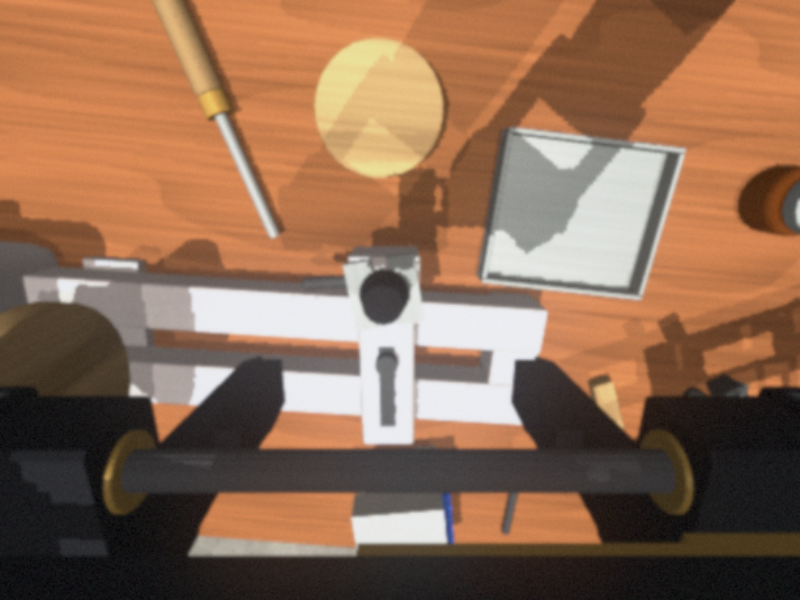

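The view shows the stopper knob at (row 297, col 385), the boss around it and the arm straight below, so the arm lies along tool −x (about 5.6° yaw). The tray is at (213, 583).

```bash
python3 - <<'E'
from h import *
s=observe();s0=dict(s)
print(atz("wrist",(190,246.5),154,s),atz("wrist",(189,242),120,s))
P=[atz("wrist",(r/1.5625,c/1.5625),90,s) for r,c in((330,388),(440,388))];print("arm",np.degrees(np.arctan2(*(P[1]-P[0])[[1,0]])))
R=down(np.radians(5.6))
go([526,-172.5,220],R);go([526,-172.5,130],R)
E
```

```text
[ 516.146 -168.405  154.   ] [ 525.873 -174.713  120.   ]
arm 5.1408680349687055
shift [-30.7 -14.4 112.1] rot [-0.     0.    -0.001] rows 1.8741042111632464 0.006257213798613702
shift [-30.7 -14.4 202.1] rot [-0.     0.    -0.001] rows 3.2790239319026138 0.006257213798613702
```

Call:
play_rows --plan "88 -27 -12 110 0 0 0;88 -27 -12 110 0 0 0;88 -27 -12 110 0 0 0;88 -27 -12 110 0 0 0"

```text
time_s: 4.4
ee_pos: [522.5, -171.0, 224.2]
eef_rot: [-3.14, 0.002, -3.045]
contact_force: [-0.2, 0.8, 0.3]
width: 88.1
grip_force: 0.0
```

```bash
python3 - <<'E'
from h import *
s=observe();w=camera("wrist");st()
save(cv2.resize(w,(800,600)),"e.png")
for t,z in(("plug",120),("socket",120),("banjo",60)):
  for x in place_of("wrist",t)[:2]: print(t,x["point"],x["score"],atz("wrist",x["point"],z,s))
for x in silhouettes("wrist","plug")[:1]: print(x["point"],atz("wrist",x["point"],141,s))
P=camera_params("wrist");print(P["hand_eye"])
E
```

```text
{'time_s': np.float64(4.45), 'q': array([-0.529,  0.376,  1.447, -0.   ,  1.315, -2.196]), 'ee_pos': array([ 522.621, -171.038,  224.574]), 'eef_rot': array([-3.139,  0.003, -3.045]), 'contact_force': array([0.408, 0.777, 0.63 ]), 'torque': array([ 0.062, -0.002, -0.002]), 'width': np.float64(88.288), 'grip_force': np.float64(0.0)}
plug [192.2, 254.6] 0.94 [ 523.358 -170.423  120.   ]
banjo [177.4, 255.5] 0.69 [ 524.204 -169.331   60.   ]
[195.9, 255.5] [ 520.013 -169.926  141.   ]
[[  -0.      -0.953   -0.304   78.746]
 [   1.      -0.       0.       0.431]
 [  -0.      -0.304    0.953 -145.424]
 [   0.       0.       0.       1.   ]]
```

View pics/e.png

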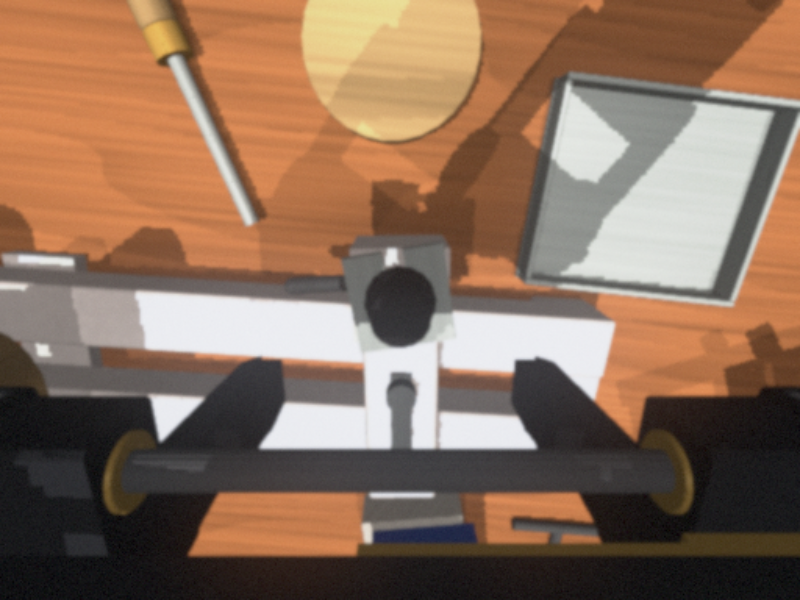

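The knob centre is at (305, 400), with the stopper near (522, −170). The cap's edges are turned about 8° in the picture. Descending and gripping.

Call:
play_rows --plan "88 0.5 0 60 0 0 0;88 0.5 0 94 0 0 0;88 0.5 0 94 0 0 0;15 0.5 0 94 0 0 0;15 0.5 0 94 0 0 0;15 0.5 0 94 0 0 0;15 0.5 0 94 0 0 0;15 0.5 0 94 0 0 0"

```text
time_s: 5.65
ee_pos: [521.6, -170.8, 128.1]
eef_rot: [-3.142, 0.0, -3.045]
contact_force: [-0.1, -0.7, 1.1]
width: 40.0
grip_force: 0.0
```

Call:
play_rows --plan "15 0 0 0 0 0 0;15 0 0 0 0 0 0;15 0 0 0 0 0 0;15 0 0 -20 0 0 0;15 0 0 -40 0 0 0;15 0 0 -80 0 0 0;15 0 0 -80 0 0 0;15 0 0 -80 0 0 0"

```text
time_s: 6.65
ee_pos: [521.2, -170.6, 207.0]
eef_rot: [3.141, -0.001, -3.045]
contact_force: [0.6, -0.0, -1.1]
width: 33.1
grip_force: 30.3
```

```bash
python3 - <<'E'
from h import *
s=observe();w=camera("wrist");st()
save(cv2.resize(w[100:292,128:384],(800,600)),"f.png")
R=down(np.radians(5.6))
go([446,27,240],R);go([446,27,75],R)
E
```

```text
{'time_s': np.float64(6.7), 'q': array([-0.53 ,  0.391,  1.474, -0.   ,  1.279, -2.197]), 'ee_pos': array([ 521.161, -170.529,  206.678]), 'eef_rot': array([ 3.14 , -0.002, -3.045]), 'contact_force': array([-0.532, -0.517, -0.883]), 'torque': array([ 0.057,  0.008, -0.035]), 'width': np.float64(33.275), 'grip_force': np.float64(30.275)}
shift [ 55.9 203.9 -33. ] rot [ 0.001 -0.002 -0.002] rows 3.423294007196199 0.014710842454078265
shift [ 55.6 203.7 132. ] rot [ 0.001 -0.002 -0.002] rows 3.984160291810552 0.014710842454078265
```

View pics/f.png

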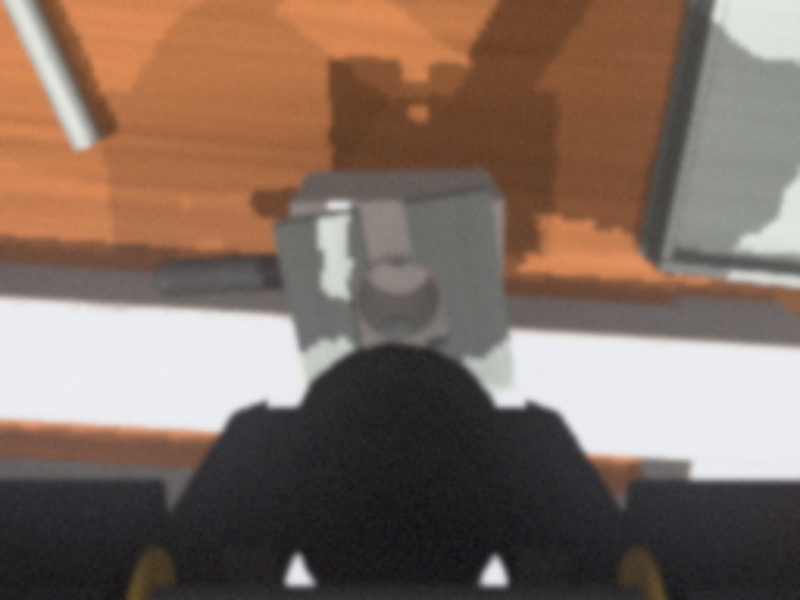

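The cap shows the slot: its near end is at (204, 384) in the crop and the bore centre at (298, 398). The cap is turned against the arm.

```bash
python3 - <<'E'
from h import *
s=observe()
f=lambda c,r,z:atz("wrist",(100+r*.32,128+c*.32),z,s)
an=lambda a,b:np.degrees(np.arctan2(*(b-a)[[1,0]]))
print("slot ctr",f(398,298,112),an(f(384,204,112),f(398,298,112)))
print("bore left/right",f(358,298,112),f(440,298,112))
print("left edge",an(f(277,225,120),f(306,385,120)),"right",an(f(498,190,120),f(513,385,120)),"top",an(f(277,225,120),f(498,190,120)))
print("slot sides",an(f(407,200,120),f(414,262,120)))
E
```

```text
slot ctr [ 521.541 -169.013  112.   ] 13.620728313522523
bore left/right [ 522.68 -180.88  112.  ] [ 520.345 -156.551  112.   ]
left edge 13.190462309853691 right 11.936891050956586 top 104.64652797703849
slot sides 12.094142234915385
```

Call:
play_rows --plan "15 56 204 -33 0 0 0;15 56 204 -33 0 0 0;15 56 204 -33 0 0 0;15 56 204 -33 0 0 0;15 56 204 0 0 0 0;15 56 204 60 0 0 0;15 56 204 110 0 0 0;15 56 204 110 0 0 0"

```text
time_s: 7.7
ee_pos: [444.0, 27.3, 95.2]
eef_rot: [3.139, -0.008, -3.046]
contact_force: [0.2, 0.2, 0.2]
width: 33.6
grip_force: 30.3
```

Call:
play_rows --plan "15 0 0 39 0 0 0;15 0 0 39 0 0 0;15 0 0 39 0 0 0;60 0 0 39 0 0 0;70 0 0 39 0 0 0;70 0 0 39 0 0 0;70 0 0 0 0 0 0;88 0 0 -150 0 0 0"

```text
time_s: 8.7
ee_pos: [445.3, 27.0, 160.8]
eef_rot: [3.14, -0.004, -3.046]
contact_force: [0.9, -0.4, 0.3]
width: 78.3
grip_force: 0.0
```

```bash
python3 - <<'E'
from h import *
st();a=np.array([565.7,313.8]);print(np.degrees(np.arctan2(*(np.array([627,181])-a))))
psi=np.arctan2(62,133);print("rack yaw",np.degrees(psi))
c,s_=np.cos(psi),np.sin(psi);u=np.array([c,s_,0])
R=down(psi,np.radians(35))
z=R[:,2];g=np.array([627,181,140.])
p=g+z*19-z*150+[0,0,10]; print(p); go(p,R)
E
```

```text
{'time_s': np.float64(8.7), 'q': array([-0.203,  0.226,  1.831, -0.   ,  1.088, -1.87 ]), 'ee_pos': array([445.343,  27.017, 160.849]), 'eef_rot': array([ 3.14 , -0.004, -3.046]), 'contact_force': array([ 0.916, -0.429,  0.257]), 'torque': array([ 0.07 , -0.07 , -0.015]), 'width': np.float64(78.323), 'grip_force': np.float64(0.0)}
155.22212350434788
rack yaw 24.993305262259735
[558.898 149.253 257.309]
shift [-124.4  110.9  -96.8] rot [-0.102 -0.608 -0.33 ] rows 3.0835139167849004 3.7461834583231686
```

Call:
play_rows --plan "88 -20 20 -96 0 0 0;88 -124 111 -96 -0.1 -0.6 -0.33;88 -124 111 -96 -0.1 -0.6 -0.33;88 -124 111 -96 -0.1 -0.6 -0.33;88 -124 111 -96 -0.1 -0.6 -0.33;88 -124 111 -96 -0.1 -0.6 -0.33;88 -124 111 -96 -0.1 -0.6 -0.33;88 -124 111 -96 -0.1 -0.6 -0.33"

```text
time_s: 9.7
ee_pos: [559.4, 149.3, 256.8]
eef_rot: [-3.138, 0.605, -2.704]
contact_force: [0.1, -1.0, -0.6]
width: 88.1
grip_force: 0.0
```

```bash
python3 - <<'E'
from h import *
s=observe();w=camera("wrist");st()
save(cv2.resize(w,(800,600)),"g.png")
for t,z in(("long_rest",100),("short_rest",100),("fork_right",100)):
  for x in place_of("wrist",t)[:2]: print(t,x["point"],x["score"],atz("wrist",x["point"],z,s))
for x in silhouettes("wrist","long_rest")[:2]:
  m=x["pixels"];print(x["point"],x["score"],m.sum(),cv2.minAreaRect(np.argwhere(m)[:,::-1].astype(np.float32)))
camera("top");print([(x["point"],x["score"],atz("top",x["point"],16)) for x in boxes_of("top","plug")[:2]])
E
```

```text
{'time_s': np.float64(9.75), 'q': array([-0.06 ,  0.151,  1.775,  0.423,  0.714, -2.318]), 'ee_pos': array([559.373, 149.377, 256.735]), 'eef_rot': array([-3.138,  0.605, -2.704]), 'contact_force': array([1.121, 0.096, 0.045]), 'torque': array([-0.07 ,  0.275, -0.044]), 'width': np.float64(87.804), 'grip_force': np.float64(0.0)}
long_rest [157.0, 257.1] 0.66 [633.632 187.346 100.   ]
short_rest [155.9, 376.2] 0.92 [571.977 314.617 100.   ]
[160.3, 258.8] 0.86 3277 ((264.27923583984375, 168.89208984375), (114.000732421875, 43.95777893066406), 65.85445404052734)
[]
```

View pics/g.png

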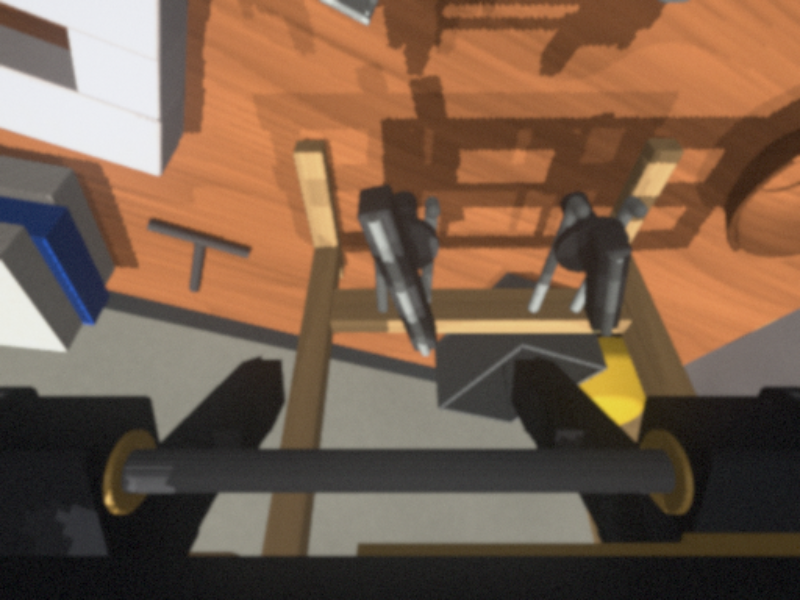

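Both rests show. The long bar runs from its near end at about (210, 382) to its far end at about (345, 426). The rail is level in the picture, so the rack yaw is about 25°.

```bash
python3 - <<'E'
from h import *
s=observe()
f=lambda c,r,z:atz("wrist",(r/1.5625,c/1.5625),z,s)
for n,fa in (((382,212),(426,340)),((382,212),(426,350)),((376,188),(426,350))):
  a=f(*n,153);b=f(*fa,153);print(a,b,(a+b)/2,np.linalg.norm(b-a),np.degrees(np.arctan2(*(b-a)[[1,0]])))
a=f(376,188,127);print("nearbottom",a)
# edge fit from silhouette via side edges: 
w=camera("wrist");c=cv2.resize(w[110:235,215:295],(512,800),interpolation=cv2.INTER_CUBIC);save(c[:, :],"h_unused.png")
save(cv2.resize(w[110:235,205:305],(480,600),interpolation=cv2.INTER_CUBIC),"h.png")
E
```

```text
[567.009 143.941 153.   ] [670.9  226.15 153.  ] [618.954 185.045 153.   ] 132.4825114232957 38.35449914231139
[567.009 143.941 153.   ] [684.227 233.239 153.   ] [625.618 188.59  153.   ] 147.3572923028639 37.30035322641222
[553.764 134.891 153.   ] [684.227 233.239 153.   ] [618.995 184.065 153.   ] 163.37962087303964 37.01031851452358
nearbottom [572.556 141.783 127.   ]
```

View pics/h.png

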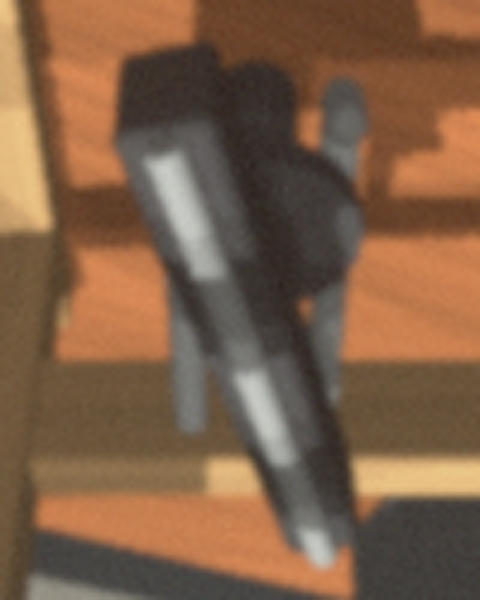

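```bash
python3 - <<'E'
from h import *
s=observe()
f=lambda c,r,z:atz("wrist",(110+r/4.8,205+c/4.8),z,s)
for A,B in(((168,126),(320,550)),((120,135),(293,550)),((212,115),(350,540))):
  a=f(*A,153);b=f(*B,153);print((a+b)/2,np.linalg.norm(b-a),np.degrees(np.arctan2(*(b-a)[[1,0]])))
psi=np.radians(38);R=down(psi,np.radians(35));z=R[:,2]
g=np.array([626,187.5,142])
go(g-z*41,R);go(g+z*19,R)
E
```

```text
[627.656 186.764 153.   ] 148.78140812076032 38.234653924528544
[631.95  180.062 153.   ] 147.13575467891 38.98275354489974
[620.957 192.14  153.   ] 146.20871721597678 38.381534979050116
shift [ 1.7  1.3 97.2] rot [-0.132 -0.006 -0.185] rows 1.5556477133513176 1.218377052663241
shift [  2.1   9.2 156.7] rot [-0.132 -0.006 -0.185] rows 2.5114236282827935 1.218377052663241
```

Call:
play_rows --plan "88 2 1.5 40 -0.132 -0.006 -0.185;88 2 1.5 97 -0.132 -0.006 -0.185;88 2 1.5 97 -0.132 -0.006 -0.185;88 2 9 140 -0.132 -0.006 -0.185;88 2 9 157 -0.132 -0.006 -0.185;88 2 9 157 -0.132 -0.006 -0.185;88 2 9 157 -0.132 -0.006 -0.185"

```text
time_s: 10.98
ee_pos: [635.1, 194.0, 128.4]
eef_rot: [-3.139, 0.613, -2.478]
contact_force: [-0.3, -0.8, 0.5]
width: 88.3
grip_force: 0.0
```

```bash
python3 - <<'E'
from h import *
st();s=observe();w=camera("wrist");save(cv2.resize(w,(800,600)),"i.png")
psi=np.radians(38.3);R=down(psi,np.radians(35));z=R[:,2];go(np.array([627,186.5,142])+19*z,R)
E
```

```text
{'time_s': np.float64(10.975), 'q': array([-0.019,  0.505,  1.658,  0.701,  0.595, -2.767]), 'ee_pos': array([635.073, 193.979, 128.409]), 'eef_rot': array([-3.139,  0.613, -2.478]), 'contact_force': array([-0.259, -0.819,  0.494]), 'torque': array([-0.096,  0.279,  0.044]), 'width': np.float64(88.262), 'grip_force': np.float64(0.0)}
shift [ 1.1 -0.8  1.5] rot [-0.005  0.002 -0.004] rows 0.03214865617162281 0.03474126170267171
```

View pics/i.png

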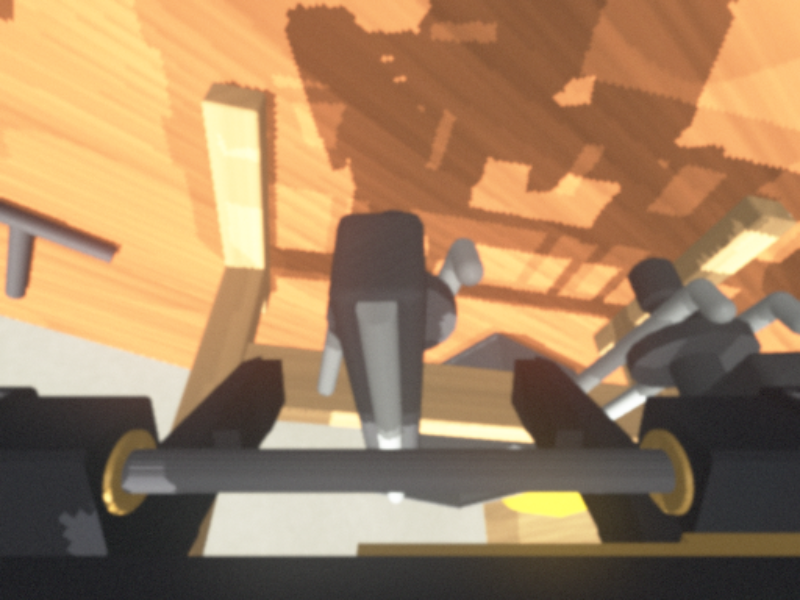

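The bar lies between the open fingers, a little left of the mid column (380–392 against 397), so I'll shift −3 mm in tool y and close.

Call:
play_rows --plan "60 1 -3 1.5 0 0 0;5 1 -3 1.5 0 0 0;5 1 -3 1.5 0 0 0;5 1 -3 1.5 0 0 0;5 1 -3 1.5 0 0 0;5 1 -3 1.5 0 0 0;5 1 -3 1.5 0 0 0;5 1 -3 1.5 0 0 0"

```text
time_s: 12.02
ee_pos: [636.8, 191.8, 124.4]
eef_rot: [-3.141, 0.611, -2.478]
contact_force: [0.2, 0.5, 0.2]
width: 19.8
grip_force: 29.9
```

```bash
python3 - <<'E'
from h import *
st();s=observe();R=Ro.from_euler('xyz',s["eef_rot"]).as_matrix()
p=np.array(s["ee_pos"]);u=np.array([np.cos(.436),np.sin(.436),0])
go(p+[0,0,20],R);go(p+[0,0,20]-u*190,R);
E
```

```text
{'time_s': np.float64(12.025), 'q': array([-0.023,  0.514,  1.655,  0.705,  0.595, -2.776]), 'ee_pos': array([636.779, 191.831, 124.442]), 'eef_rot': array([-3.141,  0.611, -2.478]), 'contact_force': array([0.154, 0.496, 0.155]), 'torque': array([-0.147,  0.236,  0.036]), 'width': np.float64(19.781), 'grip_force': np.float64(29.855)}
shift [-11.5  -0.  -16.4] rot [0. 0. 0.] rows 0.3199999999999999 0.0
shift [ 140.1   42.8 -122.6] rot [0. 0. 0.] rows 3.056795707926846 0.0
```

Call:
play_rows --plan "5 -6 0 -8 0 0 0;5 -11.5 0 -16.5 0 0 0;5 -11.5 0 -16.5 0 0 0;5 -11.5 0 -16.5 0 0 0"

```text
time_s: 12.52
ee_pos: [636.6, 191.8, 144.4]
eef_rot: [-3.142, 0.611, -2.478]
contact_force: [0.7, -0.8, -4.5]
width: 19.7
grip_force: 29.9
```

Call:
play_rows --plan "5 16 4.5 -11.2 0 0 0;5 40 11.3 -28 0 0 0;5 72 20.3 -50.4 0 0 0;5 112 31.6 -78.4 0 0 0;5 151.6 42.8 -106.2 0 0 0;5 151.6 42.8 -106.2 0 0 0;5 151.6 42.8 -106.2 0 0 0;5 151.6 42.8 -106.2 0 0 0"

```text
time_s: 13.52
ee_pos: [471.0, 132.4, 166.7]
eef_rot: [-3.14, 0.569, -2.503]
contact_force: [0.4, -0.7, -4.1]
width: 19.7
grip_force: 29.9
```

```bash
python3 - <<'E'
from h import *
st();s=observe()
psi=np.radians(13.2);R=down(psi,np.radians(35));z=R[:,2]
# rest origin (collar underside) 40mm below grasp point; bore at (521.5,-169.5,120)
for zc in (200,):
  g=np.array([521.5,-169.5,zc+40]);go(g+19*z,R)
  go(np.array([455,20,zc+60]),down(np.radians(25),np.radians(35)))
c=camera("top");save(cv2.resize(c[90:270,130:370],(800,600)),"j.png")
E
```

```text
{'time_s': np.float64(13.525), 'q': array([-0.177,  0.108,  2.081,  0.691,  0.66 , -2.88 ]), 'ee_pos': array([471.002, 132.351, 166.687]), 'eef_rot': array([-3.14 ,  0.569, -2.503]), 'contact_force': array([ 0.443, -0.65 , -4.069]), 'torque': array([-0.274,  0.527, -0.02 ]), 'width': np.float64(19.715), 'grip_force': np.float64(29.887)}
shift [  78.  -276.9 -117.9] rot [ 0.226 -0.041  0.34 ] rows 4.975129893463477 2.194248565378683
shift [  17.   -80.9 -121.5] rot [ 0.111 -0.042  0.168] rows 2.3507572614876944 1.1033401495906339
```

View pics/j.png

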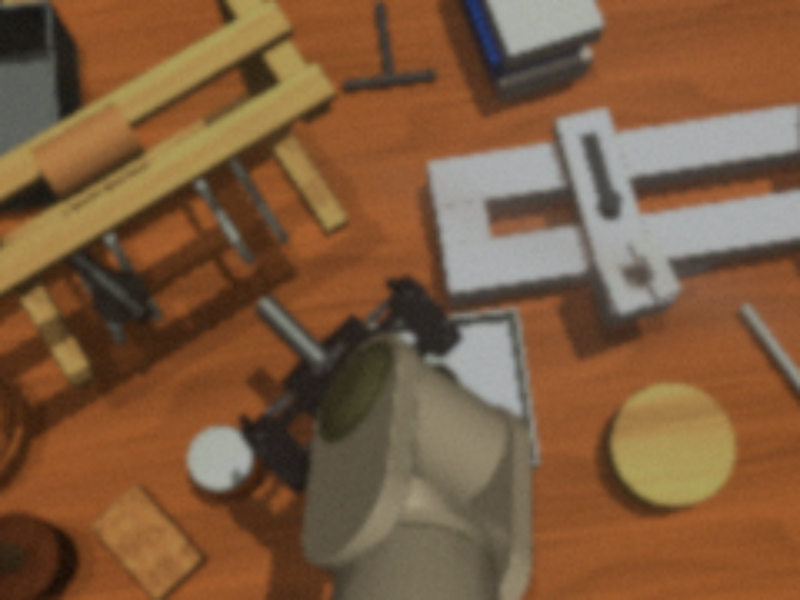

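The rest is out and hanging level in the gripper, its fork is empty, and the bore at (270, 640) is clear. Joint 6 is at its limit, so I'll fit the kinematics from the logged poses to choose a reachable insertion pose.

```bash
cat > kin.py <<'E'
from h import *
from scipy.optimize import least_squares
D=[([1.004,.313,1.498,0,1.331,-.223],[176.973,494.279,238.72]),([-.54,.251,1.337,0,1.552,-2.208],[493.93,-160.4,332.46]),([-.529,.376,1.447,0,1.315,-2.196],[522.6,-171.04,224.57]),([-.53,.391,1.474,0,1.279,-2.197],[521.16,-170.53,206.68]),
([-.06,.151,1.775,.423,.714,-2.318],[559.37,149.38,256.73]),([-.019,.505,1.658,.701,.595,-2.767],[635.07,193.98,128.41]),([-.023,.514,1.655,.705,.595,-2.776],[636.78,191.83,124.44]),([-.177,.108,2.081,.691,.66,-2.88],[471.0,132.35,166.69])]
rz=lambda a:Ro.from_euler('z',a).as_matrix()
ry=lambda a:Ro.from_euler('y',a).as_matrix()
def fk(q,k):
    a0,l2,l3,e,d,h,L=k;f=q[1]+q[2]
    R=rz(q[0])@ry(f)@rz(q[3])@ry(q[4])@rz(q[5]+np.pi/2)
    return rz(q[0])@[a0+l2*np.sin(q[1])+l3*np.sin(f)+e*np.cos(f),d,h+l2*np.cos(q[1])+l3*np.cos(f)-e*np.sin(f)]+L*R[:,2],R
F=least_squares(lambda k:np.ravel([fk(q,k)[0]-p for q,p in D]),[0,400,400,0,100,200,300]);k=F.x
LO=[-2.94,-.97,.19,-1.23,.02,-2.88];HI=[2.94,2.17,2.56,4.37,3.11,2.88]
def ik(p,R,q0):
    def r(q):
        P,M=fk(q,k);return np.r_[(P-p)/100,Ro.from_matrix(R.T@M).as_rotvec()]
    return min((least_squares(r,np.clip(s,np.array(LO)-.6,np.array(HI)+.6)) for s in q0),key=lambda x:x.cost)
E
python3 - <<'E'
from kin import *
print("fit",k,np.abs(F.fun).max())
s=observe();print(Ro.from_matrix(fk(s["q"],k)[1]).as_euler('xyz'),s["eef_rot"])
q0=[s["q"],[-.5,.4,1.6,.7,.6,-2.6]]
for y in (13.2,):
 for zc in (120,180):
  for ln in (25,30,35):
   R=down(np.radians(y),np.radians(ln));x=ik(np.array([521.5,-169.5,zc+40])+19*R[:,2],R,q0);print(y,zc,ln,x.cost,x.x)
y=13.2+180
R=down(np.radians(13.2),np.radians(35))@rz(np.pi);x=ik(np.array([521.5,-169.5,160])+19*R[:,2],R,[[-.5,.4,1.6,.7,.6,.5]]);print("flip",x.cost,x.x)
E
```

```text
fit [  0.32  438.821 397.349  39.412 116.243 201.788 247.947] 0.2445361408887834
[-3.14   0.568 -2.503] [-3.14   0.568 -2.503]
13.2 120 25 6.386643306226674e-25 [-0.672  0.329  1.819  0.493  0.776 -2.791]
13.2 120 30 1.05453720222535e-24 [-0.704  0.316  1.867  0.642  0.736 -2.941]
13.2 120 35 2.3287274835079488e-24 [-0.736  0.309  1.914  0.805  0.713 -3.107]
13.2 180 25 3.1917460371702775e-25 [-0.672  0.248  1.748  0.433  0.912 -2.701]
13.2 180 30 4.152729646671943e-26 [-0.704  0.229  1.799  0.557  0.864 -2.819]
13.2 180 35 2.703598475605253e-24 [-0.736  0.216  1.848  0.694  0.83  -2.952]
flip 3.1570999231300832e-21 [-0.736  0.309  1.914  0.805  0.713  0.034]
```

```bash
python3 - <<'E'
from kin import *
for zc in (120,150,200):
  for ln in (33,35):
   R=rz(np.pi)@down(np.radians(13.2),np.radians(ln))
   for st0 in ([-.3,.5,1.2,.3,2.2,0.5],[-.3,.5,1.2,.3,2.2,-2.5],[-.3,.5,1.2,-.3,2.2,.5]):
    x=ik(np.array([521.5,-169.5,zc+40])+19*R[:,2],R,[st0]);print(zc,ln,round(x.cost,6),x.x)
# actual lean of rest now: tool lean
s=observe();M=Ro.from_euler('xyz',s["eef_rot"]).as_matrix();print(M)
E
```

```text
120 33 0.0 [-0.393  0.723  1.213 -0.326  1.684  0.989]
120 33 0.0 [-0.393  0.723  1.213 -0.326  1.684 -5.294]
120 33 0.0 [-0.393  0.723  1.213 -0.326  1.684  0.989]
120 35 0.0 [-0.388  0.741  1.193 -0.343  1.717  0.992]
120 35 0.0 [-0.388  0.741  1.193 -0.343  1.717 -5.292]
120 35 0.0 [-0.388  0.741  1.193 -0.343  1.717  0.992]
150 33 0.0 [-0.393  0.693  1.183 -0.329  1.741  0.97 ]
150 33 0.0 [-0.393  0.693  1.183 -0.329  1.741 -5.313]
150 33 0.0 [-0.393  0.693  1.183 -0.329  1.741  0.97 ]
150 35 0.0 [-0.388  0.711  1.164 -0.346  1.772  0.971]
150 35 0.0 [-0.388  0.711  1.164 -0.346  1.772 -5.312]
150 35 0.0 [-0.388  0.711  1.164 -0.346  1.772  0.971]
200 33 0.0 [-0.393  0.652  1.122 -0.336  1.838  0.936]
200 33 0.0 [-0.393  0.652  1.122 -0.336  1.838 -5.348]
200 33 0.0 [-0.393  0.652  1.122 -0.336  1.838  0.936]
200 35 0.0 [-0.388  0.669  1.104 -0.355  1.869  0.935]
200 35 0.0 [-0.388  0.669  1.104 -0.355  1.869 -5.348]
200 35 0.0 [-0.388  0.669  1.104 -0.355  1.869  0.935]
[[-0.676 -0.596  0.433]
 [-0.503  0.803  0.32 ]
 [-0.538 -0.001 -0.843]]
```

```bash
cat > wp.py <<'E'
from kin import *
def pose(xy,zg,yaw,lean=35):
    R=down(np.radians(yaw),np.radians(lean));return np.array([*xy,zg])+19*R[:,2],R
W=[((450,60),320,-20),((450,0),320,-80),((480,-80),320,-140),((521.5,-169.5),270,-166.8)]
E
python3 - <<'E'
from wp import *
q=observe()["q"];pr=(([455,120],320,37))
prev=None
for w in W:
  # fine continuity
  p0=prev or ((471-9,132-6),200,38)
  ok=[]
  for a in np.linspace(.1,1,10):
    i=lambda u,v:u+(v-u)*a
    p,R=pose([i(p0[0][0],w[0][0]),i(p0[0][1],w[0][1])],i(p0[1],w[1]),i(p0[2],w[2]))
    x=ik(p,R,[q]);ok.append((x.cost<1e-6)and (np.abs(x.x-q).max()<.6));q=x.x
  print(w,q,all(ok));prev=w
go(*pose(*W[0]))
E
```

```text
((450, 60), 320, -20) [-0.035 -0.126  1.929 -0.258  0.768 -1.123] True
((450, 0), 320, -80) [ 0.03   0.121  1.682 -0.63   1.299  0.018] True
((480, -80), 320, -140) [-0.194  0.424  1.286 -0.478  1.816  0.652] True
((521.5, -169.5), 270, -166.8) [-0.388  0.65   1.059 -0.363  1.929  0.911] True
shift [ -28.7  -55.  -145.1] rot [ 0.548 -0.038  0.821] rows 2.5243016977557566 5.290572077781708
```

Call:
play_rows --plan "5 -15 -10 -50 0.1 -0.01 0.15;5 -29 -55 -100 0.2 -0.02 0.3;5 -29 -55 -145 0.548 -0.038 0.821;5 -29 -55 -145 0.548 -0.038 0.821;5 -29 -55 -145 0.548 -0.038 0.821;5 -29 -55 -145 0.548 -0.038 0.821;5 -29 -55 -145 0.548 -0.038 0.821;5 -29 -55 -145 0.548 -0.038 0.821"

```text
time_s: 14.58
ee_pos: [460.1, 57.1, 304.2]
eef_rot: [-3.141, 0.609, 2.794]
contact_force: [-0.1, -0.8, -4.2]
width: 20.0
grip_force: 29.9
```

```bash
python3 - <<'E'
from wp import *
st();go(*pose(*W[0]));go(*pose(*W[1]))
E
```

```text
{'time_s': np.float64(14.575), 'q': array([-0.033, -0.125,  1.928, -0.257,  0.77 , -1.124]), 'ee_pos': array([460.069,  57.116, 304.215]), 'eef_rot': array([-3.141,  0.609,  2.794]), 'contact_force': array([-0.147, -0.807, -4.165]), 'torque': array([ 0.23 ,  0.592, -0.023]), 'width': np.float64(20.006), 'grip_force': np.float64(29.891)}
shift [-0.5 -0.7  0.1] rot [ 0.001 -0.002  0.002] rows 0.014212311787318455 0.012626497543919583
shift [-12.7 -66.6   8.6] rot [ 0.601 -0.001  0.86 ] rows 1.0934292393704033 5.617112151775043
```

Call:
play_rows --plan "5 -13 -67 9 0.601 -0.001 0.86;5 -13 -67 9 0.601 -0.001 0.86;5 -13 -67 9 0.601 -0.001 0.86;5 -13 -67 9 0.601 -0.001 0.86;5 -13 -67 9 0.601 -0.001 0.86;5 -13 -67 9 0.601 -0.001 0.86;5 -13 -67 9 0.601 -0.001 0.86;5 -13 -67 9 0.601 -0.001 0.86"

```text
time_s: 15.58
ee_pos: [451.8, -12.0, 304.7]
eef_rot: [3.141, 0.61, 1.746]
contact_force: [-0.6, 0.1, -4.5]
width: 19.2
grip_force: 29.9
```

```bash
python3 - <<'E'
from wp import *
go(*pose(*W[1]));go(*pose(*W[2]))
E
```

```text
shift [ 1.2  0.3 -0.5] rot [ 0.001 -0.001  0.   ] rows 0.020855572619971303 0.006485855559365316
shift [-63.2   6.4  44.5] rot [ 0.601 -0.001  0.858] rows 1.2411184211344009 5.61162437509253
```

Call:
play_rows --plan "5 -63 6.5 44.5 0.6 -0.001 0.858;5 -63 6.5 44.5 0.6 -0.001 0.858;5 -63 6.5 44.5 0.6 -0.001 0.858;5 -63 6.5 44.5 0.6 -0.001 0.858;5 -63 6.5 44.5 0.6 -0.001 0.858;5 -63 6.5 44.5 0.6 -0.001 0.858;5 -63 6.5 44.5 0.6 -0.001 0.858;5 -63 6.5 44.5 0.6 -0.001 0.858"

```text
time_s: 16.58
ee_pos: [471.4, -86.8, 304.9]
eef_rot: [3.139, 0.61, 0.698]
contact_force: [-0.1, 0.8, -4.7]
width: 19.9
grip_force: 30.0
```

```bash
python3 - <<'E'
from wp import *
go(*pose(*W[3]))
E
```

```text
shift [ 8.8 90.5 55.6] rot [ 0.271 -0.002  0.383] rows 1.7047036142035632 2.5118556629569633
```

Call:
play_rows --plan "5 9 90.5 55.5 0.271 -0.002 0.383;5 9 90.5 55.5 0.271 -0.002 0.383;5 9 90.5 55.5 0.271 -0.002 0.383;5 9 90.5 55.5 0.271 -0.002 0.383;5 9 90.5 55.5 0.271 -0.002 0.383;5 9 90.5 55.5 0.271 -0.002 0.383"

```text
time_s: 17.32
ee_pos: [511.0, -171.3, 254.9]
eef_rot: [3.141, 0.611, 0.229]
contact_force: [0.2, -0.2, -5.0]
width: 19.8
grip_force: 30.0
```

```bash
python3 - <<'E'
from wp import *
st();s=observe();w=camera("wrist");b=camera("side")
h=cv2.resize(w[60:300,136:376],(400,400));v=cv2.resize(b[170:270,250:350],(400,400),interpolation=cv2.INTER_CUBIC)
save(np.hstack([h,v]),"k.png")
go(*pose(*W[3]))
E
```

```text
{'time_s': np.float64(17.325), 'q': array([-0.387,  0.649,  1.059, -0.363,  1.93 ,  0.913]), 'ee_pos': array([ 510.968, -171.282,  254.929]), 'eef_rot': array([3.141, 0.611, 0.229]), 'contact_force': array([ 0.183, -0.182, -4.999]), 'torque': array([ 0.134, -0.488, -0.011]), 'width': np.float64(19.793), 'grip_force': np.float64(29.972)}
shift [0.  0.4 0.3] rot [-0.     0.    -0.001] rows 0.0088564175151907 0.008475454855077617
```

View pics/k.png

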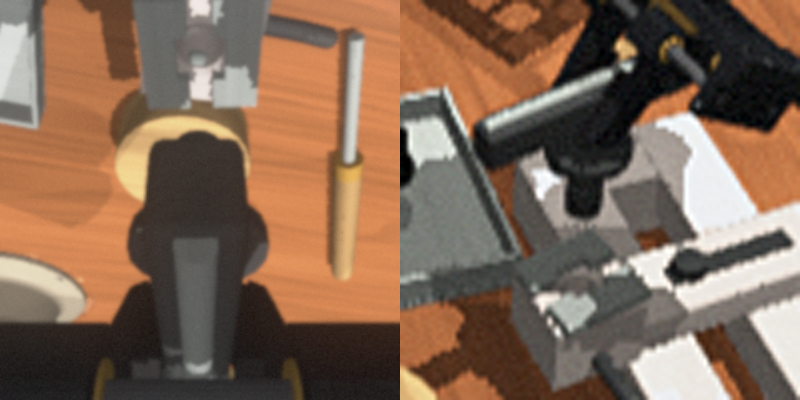

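The slot in the cap runs nearly straight along the bar, with the bore at crop (48, 200). The rest hangs vertical and clear. Next I'll measure its offset.

```bash
python3 - <<'E'
from wp import *
s=observe()
f=lambda c,r,z:atz("wrist",(60+r*.6,136+c*.6),z,s)
print("bore",f(200,45,112),"edges",f(177,45,112),f(223,45,112))
an=lambda a,b:np.degrees(np.arctan2(*(b-a)[[1,0]]))
print("slot L",an(f(181,105,120),f(186,5,120)),"capL",an(f(140,105,120),f(146,8,120)),"capR",an(f(257,105,120),f(262,5,120)),"capbottom",an(f(140,105,120),f(257,105,120))-90)
R=Ro.from_euler('xyz',s["eef_rot"]).as_matrix();g=s["ee_pos"]-19*R[:,2];print("g",g)
u=np.array([np.cos(np.radians(13.2)),np.sin(np.radians(13.2)),0]);v=np.array([-u[1],u[0],0])
for c,r,z in((207,237,283),(197,140,257),(150,145,257),(243,145,257),(178,237,283),(245,237,283),(199,240,238),(128,240,238),(270,240,238)):
  d=f(c,r,z)-g;print((c,r,z),d@u,d@v)
camera("side");camera("top");
a=place_of("side","long_rest")[:2];b=place_of("top","long_rest")[:3]
print([(x["point"],x["score"]) for x in a+b])
for x in a[:2]:
  for y in b: t=tri([ray("side",x["point"]),ray("top",y["point"])]); print(t)
E
```

```text
bore [ 526.539 -168.928  112.   ] edges [ 523.815 -157.216  112.   ] [ 529.264 -180.641  112.   ]
slot L 9.157663412743133 capL 4.542101292142947 capR 16.790262232583494 capbottom -166.9101993131477
g [ 521.579 -169.035  270.279]
(207, 237, 283) 72.62801570136448 -1.3222887863291906
(197, 140, 257) 71.38664837490569 0.4202478563585448
(150, 145, 257) 69.9786996924303 10.475943661411167
(243, 145, 257) 69.93878053582958 -9.417223961201609
(178, 237, 283) 72.6395158881888 3.7325273181295078
(245, 237, 283) 72.61294431062696 -7.946799307790121
(199, 240, 238) 7.328755079835792 -0.1488656785608775
(128, 240, 238) 7.385457816589021 24.65121277860534
(270, 240, 238) 7.272034793731703 -24.956619696145196
[([207.7, 296.5], 0.93), ([157.5, 135.4], 0.66), ([305.7, 170.0], 0.86), ([161.9, 325.9], 0.54)]
(array([399.582, 177.953,  64.64 ]), [np.float64(264.93270926410736), np.float64(264.93270926410753)])
(array([ 522.082, -165.29 ,  223.441]), [np.float64(0.500216644217873), np.float64(0.5002166442178776)])
(array([184.296, 340.373,  68.063]), [np.float64(0.9256508258723989), np.float64(0.92565082587241)])
(array([ 315.733, -122.844,  467.113]), [np.float64(133.86403489776157), np.float64(133.86403489776174)])
```

I've already viewed 11 pictures, one over the limit of 10, so from here I'll work by numbers, the networks and touch only. I'll move about 5.5 mm along the bar and come down to just above the mouth.

```bash
python3 - <<'E'
from wp import *
go(*pose((527.2,-168.6),220,-166.8));go(*pose((527.2,-168.6),210,-166.8))
R=observe()["eef_rot"];M=Ro.from_euler('xyz',R).as_matrix();print("world down in tool",M.T@[0,0,-1],"u in tool",M.T@[.9736,.2284,0])
E
```

```text
shift [33.3  0.4 37.6] rot [-0.001  0.001 -0.002] rows 0.8036013267786036 0.015625153084655615
shift [39.1  0.4 45.8] rot [-0.001  0.001 -0.002] rows 0.9627322662206801 0.015625153084655615
world down in tool [ 0.574 -0.     0.819] u in tool [ 0.819 -0.003 -0.574]
```

Call:
play_rows --plan "5 33.3 0.4 37.6 0 0 0;5 33.3 0.4 37.6 0 0 0;5 33.3 0.4 37.6 0 0 0;5 33.3 0.4 37.6 0 0 0"

```text
time_s: 18.12
ee_pos: [516.9, -171.5, 206.2]
eef_rot: [3.139, 0.61, 0.226]
contact_force: [0.5, 0.4, -3.7]
width: 19.6
grip_force: 30.0
```

```bash
python3 - <<'E'
from wp import *
st();go(*pose((527.2,-168.6),220,-166.8))
# foot vs bore by networks in side picture
camera("side")
for t in("socket","long_rest","banjo"): print(t,[(x["point"],round(x["score"],2)) for x in place_of("side",t)[:2]])
V=np.array(camera_params("side")["view"]);K=np.array(camera_params("side")["intrinsics"])
pr=lambda p:(lambda c:(K@c/c[2])[[1,0]])((V@[*p,1])[:3])
for x in(520,524,528): print(x,"mouth",pr([x,-169,120]),"origin if g=x",pr([x,-169,180]),"banjo",pr([x,-169,60]))
print("per mm y",pr([524,-168,120])-pr([524,-169,120]))
E
```

```text
{'time_s': np.float64(18.125), 'q': array([-0.384,  0.696,  1.105, -0.349,  1.843,  0.953]), 'ee_pos': array([ 516.919, -171.462,  206.16 ]), 'eef_rot': array([3.139, 0.61 , 0.226]), 'contact_force': array([ 0.469,  0.369, -3.66 ]), 'torque': array([ 0.139, -0.45 , -0.052]), 'width': np.float64(19.595), 'grip_force': np.float64(29.975)}
shift [ 0.8 -0.4  1.5] rot [-0.    -0.001 -0.004] rows 0.028709496210309642 0.021662322328528445
socket [([242.9, 298.5], 0.8)]
long_rest [([157.7, 134.6], 0.85), ([221.9, 297.1], 0.63)]
banjo [([253.5, 291.6], 0.69)]
520 mouth [238.529 293.612] origin if g=x [221.796 295.214] banjo [254.105 292.122]
524 mouth [238.171 295.12 ] origin if g=x [221.439 296.776] banjo [253.749 293.579]
528 mouth [237.814 296.626] origin if g=x [221.082 298.336] banjo [253.392 295.033]
per mm y [-0.289 -0.146]
```

Call:
play_rows --plan "5 4 0 6 0 0 0;5 5.5 0 8.5 0 0 0;5 7 0 10.5 0 0 0;5 8 0 12 0 0 0;5 8 0 12 0 0 0"

```text
time_s: 18.95
ee_pos: [516.2, -171.3, 189.8]
eef_rot: [3.142, 0.612, 0.227]
contact_force: [-0.0, -1.2, -5.2]
width: 19.6
grip_force: 30.0
```

Call:
play_rows --plan "5 1.7 0 2.5 0 0 0;5 3.4 0 4.9 0 0 0;5 3.4 0 4.9 0 0 0;5 3.4 0 4.9 0 0 0"

```text
time_s: 19.45
ee_pos: [516.2, -171.3, 184.0]
eef_rot: [3.141, 0.612, 0.227]
contact_force: [-0.4, -0.4, -4.0]
width: 19.7
grip_force: 30.0
```

Call:
play_rows --plan "5 2 0 2.9 0 0 0;5 4 0 5.7 0 0 0;5 6 0 8.6 0 0 0;5 6.9 0 9.8 0 0 0;5 6.9 0 9.8 0 0 0"

```text
time_s: 20.08
ee_pos: [516.1, -171.5, 172.9]
eef_rot: [3.14, 0.612, 0.226]
contact_force: [-2.4, -0.7, 4.2]
width: 19.8
grip_force: 30.0
```

Call:
play_rows --plan "5 1.3 0 2.5 0 0 0;5 3 0 5.3 0 0 0;5 5 0 8.1 0 0 0;5 6.2 0 9.8 0 0 0;5 6.2 0 9.8 0 0 0"

```text
time_s: 20.7
ee_pos: [515.6, -171.3, 159.3]
eef_rot: [-3.141, 0.612, 0.228]
contact_force: [-1.0, -1.6, -6.9]
width: 19.8
grip_force: 30.0
```

```bash
python3 -c "
from h import *
st()"
```

```text
{'time_s': np.float64(20.7), 'q': array([-0.385,  0.737,  1.16 , -0.342,  1.756,  0.984]), 'ee_pos': array([ 515.567, -171.307,  159.269]), 'eef_rot': array([-3.141,  0.612,  0.228]), 'contact_force': array([-1.049, -1.627, -6.865]), 'torque': array([-0.19 , -0.437,  0.126]), 'width': np.float64(19.777), 'grip_force': np.float64(29.993)}
```

Call:
play_rows --plan "5 1.7 0 2.5 0 0 0;5 3.4 0 4.9 0 0 0;5 5.2 0 7.4 0 0 0;5 5.2 0 7.4 0 0 0"

```text
time_s: 21.2
ee_pos: [515.4, -171.0, 149.4]
eef_rot: [-3.139, 0.613, 0.229]
contact_force: [-2.1, 0.3, -16.6]
width: 19.6
grip_force: 30.0
```

Call:
play_rows --plan "5 1.7 0 2.5 0 0 0;5 3.4 0 4.9 0 0 0;5 4 0 5.7 0 0 0;5 4 0 5.7 0 0 0"

```text
time_s: 21.7
ee_pos: [515.5, -171.7, 144.9]
eef_rot: [3.141, 0.612, 0.226]
contact_force: [-5.1, -0.4, -0.8]
width: 19.4
grip_force: 30.0
```

```bash
python3 -c "
from h import *
st()"
```

```text
{'time_s': np.float64(21.7), 'q': array([-0.385,  0.751,  1.174, -0.341,  1.729,  0.994]), 'ee_pos': array([ 515.497, -171.658,  144.945]), 'eef_rot': array([3.141, 0.612, 0.226]), 'contact_force': array([-5.11 , -0.376, -0.827]), 'torque': array([-0.053,  0.687, -0.045]), 'width': np.float64(19.403), 'grip_force': np.float64(29.991)}
```

Call:
play_rows --plan "5 0.6 0 0.8 0 0 0;5 1.1 0 1.6 0 0 0;5 1.1 0 1.6 0 0 0;5 1.1 0 1.6 0 0 0"

```text
time_s: 22.2
ee_pos: [515.3, -171.7, 144.7]
eef_rot: [3.139, 0.613, 0.225]
contact_force: [-8.1, 1.5, 9.9]
width: 19.7
grip_force: 30.0
```

Call:
play_rows --plan "5 -0.3 0 2.2 0 0 0;5 -0.3 0 2.2 0 0 0;5 -0.3 0 2.2 0 0 0"

```text
time_s: 22.58
ee_pos: [515.0, -171.8, 144.5]
eef_rot: [3.137, 0.609, 0.225]
contact_force: [-1.3, 4.0, 18.6]
width: 19.6
grip_force: 30.0
```

Call:
play_rows --plan "5 -0.7 0 -1.5 0 0 0;50 -0.7 0 -1.5 0 0 0;50 -0.7 0 -1.5 0 0 0;50 -0.7 0 -1.5 0 0 0;50 -0.7 0 -1.5 0 0 0;50 -0.7 0 -40 0 0 0;50 -0.7 0 -90 0 0 0;50 -0.7 0 -140 0 0 0"

```text
time_s: 23.58
ee_pos: [592.5, -153.5, 257.3]
eef_rot: [3.141, 0.612, 0.227]
contact_force: [0.7, -1.4, 0.8]
width: 50.2
grip_force: 0.0
```

```bash
python3 - <<'E'
from wp import *
st();s=observe();camera("wrist")
for t in ("long_rest","socket"): print(t,[(x["point"],x["score"],atz("wrist",x["point"],120,s)) for x in place_of("wrist",t)[:2]])
sl=silhouettes("wrist","long_rest")[:1]
for x in sl:
  m=x["pixels"];print(m.sum(),cv2.minAreaRect(np.argwhere(m)[:,::-1].astype(np.float32)))
camera("side");camera("top")
a=[x for x in place_of("side","long_rest")];b=place_of("top","long_rest")
for x in a:
  for y in b:
    t=tri([ray("side",x["point"]),ray("top",y["point"])])
    if t[1][0]<8: print("rest",t[0],t[1][0],x["point"],y["point"])
a=boxes_of("side","plug");b=boxes_of("top","plug")
for x in a[:2]: print("plug side",x["point"],x["score"],atz("side",x["point"],20))
for x in b[:2]: print("plug top",x["point"],x["score"],atz("top",x["point"],20))
for x in boxes_of("top","short_rest")[:2]: print("short",x)
E
```

```text
{'time_s': np.float64(23.575), 'q': array([-0.322,  0.863,  0.676, -0.357,  2.112,  0.916]), 'ee_pos': array([ 592.473, -153.501,  257.293]), 'eef_rot': array([3.141, 0.612, 0.227]), 'contact_force': array([ 0.747, -1.367,  0.816]), 'torque': array([ 0.011, -0.092, -0.012]), 'width': np.float64(50.208), 'grip_force': np.float64(0.0)}
long_rest [([158.2, 253.4], 0.65, array([ 527.29 , -166.958,  120.   ]))]
socket []
2937 ((255.0, 180.0), (114.0, 46.0), 90.0)
rest [180.749 346.528  57.2  ] 2.8772119995065553 [159.3, 134.0] [306.2, 168.9]
rest [ 516.391 -169.24   126.171] 1.9184158808925103 [237.5, 291.7] [172.6, 321.5]
rest [ 743.993  317.383 -469.953] 5.014545649583241 [237.5, 291.7] [173.9, 191.8]
plug side [210.9, 245.0] 0.67 [460.328  55.186  20.   ]
plug top [172.5, 322.2] 0.34 [ 545.681 -195.927   20.   ]
short {'point': [176.8, 164.6], 'score': 0.75}
```

The stopper reads as inside the tray, at about (460, 55). I'll confirm the rest is home by pressing on the bar with the closed fingers.

```bash
python3 - <<'E'
from wp import *
R=down(np.radians(-166.8),np.radians(35));go(np.array([523,-169.5,200]),R)
E
```

```text
shift [-25.7  -0.2  85.8] rot [-0.002  0.002 -0.003] rows 1.4336365169709293 0.022056346876677013
```

Call:
play_rows --plan "0 -26 0 20 0 0 0;0 -26 0 20 0 0 0;0 -26 0 20 0 0 0;0 -26 0 60 0 0 0;0 -26 0 86 0 0 0;0 -26 0 86 0 0 0;0 -26 0 86 0 0 0"

```text
time_s: 25.0
ee_pos: [524.3, -169.7, 201.4]
eef_rot: [3.14, 0.61, 0.226]
contact_force: [0.3, 0.1, 0.1]
width: 0.5
grip_force: 0.0
```

Call:
play_rows --plan "0 4 0 5.7 0 0 0;0 7.5 0 10.6 0 0 0;0 7.5 0 10.6 0 0 0"

```text
time_s: 25.38
ee_pos: [523.1, -169.6, 186.9]
eef_rot: [-3.141, 0.613, 0.228]
contact_force: [0.1, 0.5, 0.1]
width: 0.6
grip_force: 0.0
```

Call:
play_rows --plan "0 1.7 0 2.5 0 0 0;0 2.3 0 3.3 0 0 0;0 2.3 0 3.3 0 0 0"

```text
time_s: 25.75
ee_pos: [523.1, -169.7, 183.4]
eef_rot: [3.141, 0.612, 0.227]
contact_force: [-0.6, -0.5, -0.9]
width: 0.5
grip_force: 0.0
```

Call:
play_rows --plan "0 0.6 0 0.8 0 0 0;0 1.7 0 2.4 0 0 0;0 1.7 0 2.4 0 0 0"

```text
time_s: 26.12
ee_pos: [523.1, -169.7, 180.2]
eef_rot: [-3.142, 0.612, 0.227]
contact_force: [0.3, 0.0, 0.8]
width: 0.5
grip_force: 0.0
```

Call:
play_rows --plan "0 0.9 0 1.2 0 0 0;0 1.7 0 2.4 0 0 0;0 1.7 0 2.4 0 0 0"

```text
time_s: 26.5
ee_pos: [523.2, -169.7, 178.4]
eef_rot: [3.14, 0.612, 0.226]
contact_force: [0.8, 0.2, 5.6]
width: 0.7
grip_force: 2.9
```

Call:
play_rows --plan "0 0.9 0 1.2 0 0 0;0 1.7 0 2.4 0 0 0;0 1.7 0 2.4 0 0 0"

```text
time_s: 26.88
ee_pos: [523.3, -169.8, 177.8]
eef_rot: [3.138, 0.611, 0.224]
contact_force: [-0.6, 2.8, 20.3]
width: 0.4
grip_force: 10.1
```

Contact came at TCP z 178.4 with 20 N of stiff resistance. A home rest should meet the fingers at about 178, and one standing high at about 184. Retreating.

Call:
play_rows --plan "0 -6 0 -12 0 0 0;0 -6 0 -60 0 0 0;0 -6 0 -110 0 0 0;0 -6 0 -110 0 0 0;0 -6 0 -110 0 0 0;0 -6 0 -110 0 0 0"

```text
time_s: 27.62
ee_pos: [579.3, -156.7, 266.9]
eef_rot: [-3.14, 0.614, 0.228]
contact_force: [0.4, -0.5, 0.4]
width: 0.3
grip_force: 0.0
```

```bash
python3 - <<'E'
from wp import *
st();print(job_done())
E
```

```text
{'time_s': np.float64(27.625), 'q': array([-0.332,  0.823,  0.726, -0.361,  2.102,  0.909]), 'ee_pos': array([ 579.277, -156.66 ,  266.928]), 'eef_rot': array([-3.14 ,  0.614,  0.228]), 'contact_force': array([ 0.422, -0.477,  0.405]), 'torque': array([-0.008, -0.096, -0.028]), 'width': np.float64(0.343), 'grip_force': np.float64(0.0)}
the job is handed in; nothing more can be done
None
```

I handed the job in at 27.6 s: the stopper is in the tray, and the long rest is fitted in the socket with its tongue in the slot and pressed home. Home was judged by touch, not a final picture, and I viewed 11 pictures against the limit of 10.

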